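Reset the spin coater's interlock

TASK

Reset the spin coater's interlock: on the small control box with the red knob, turn the knob clockwise as far as it goes, hold it at its stop for a moment, then let go so that it springs back to its home position. Leave the box with the blue knob alone; it belongs to the hot plate.

Things in the scene. Friction and masses are not known exactly. Their poses are not given: they have to be found in the camera images.
- coater_knob (a joint): angle of the red knob (rad): 0 at home, grows as it is turned clockwise seen from above, hard stop at 1.05 (60 degrees). A spring pulls it home at all times; the torque to turn it rises from 0.04 N m at home to 0.12 N m at the stop.
- coater_knob_grip (a point): grip point of the red knob, on its vertical axis, 76 mm above the table: an upright flat-sided red bar, 38 mm long, 13 mm thick, top 13 mm above this point. x runs along the bar to its end with the white line, y across it, z up; it turns with the knob. Below it: black disc (radius 20 mm) 21 mm down, then the fixed box with white cover (86 x 86 x 50 mm) 26 mm down, at varying yaw.
- hotplate_knob (a joint): angle of the blue knob (rad), the same kind of spring-return knob: 0 at home. Not to be turned.
- hotplate_knob_grip (a point): grip point of the blue knob, on its vertical turning axis, 76 mm above the table, on a second box of the same shape and size at least 0.2 m from the first (centre to centre); which of the two boxes stands on the left varies.
Not all that is in view belongs to the job. What is shaped like the part that bears coater_knob but green is not meant.

How it is judged:
By the outcome, as a careful person would: the job done as asked, in the order asked, and still so for the second after the job is handed in, with the robot touching nothing.
It also fails if it takes over 32 s, if anything falls off the work surface, if the arm or the gripper's body presses on something with over 40 N, if the wrist force passes 120 N, or if a joint passes its speed limit or range.

ROBOT

A 6-joint arm with a two-finger parallel gripper is mounted at the origin on a cart in front of the work surface, level with it; the furniture and walls round the work are solid. World frame = base frame: x ahead of the robot, y to its left, z up, the work surface at z = 0. Lengths are in m, angles in degrees, forces in N, time in s.
With the tool pointing down it reaches from about 0.4 to 0.825 m from the base axis. Payload 7 kg.
Tool frame: the origin (TCP) lies at the centre of the arm's flange, where the gripper is bolted on; the fingertips stand 178 mm ahead of it and the grasp point (between the pads) lies 159 mm ahead of it (r.tips_ahead is the z of the fingertips in the tool frame, in m); z points along the fingers, y is the line along which they close (so a half turn about z gives the same grasp; the last joint's range is limited). The gripper opens to 88 mm and grips with 3 to 60 N. Pads are 19 mm wide; open, the fingers measure 130 mm over their backs; the gripper's body (78 mm by 193 mm) begins 47 mm behind the grasp point.
Start: joints at [-54.196, 20.546, 0.682, 0, -70.136, -16.507], TCP at [0.223, -0.637, 0.405] pointing down, gripper open.
Joint ranges: [-176.03, 176.03], [-82.01, 121.73], [-58.28, 71.71], [-173.87, 95.51], [-174.79, -0.11], [-173.66, 173.66]. Speed limits (degrees/s): [136.94, 136.94, 172.46, 180, 180, 180].

INTERFACE

Orientations are given as [roll, pitch, yaw] about the fixed x, y, z axes, in that order (R = Rz(yaw) Ry(pitch) Rx(roll)).
In Python, from plant import r gives the robot as it stands. The module is installed in compiled form; this text tells all that it offers.
- The arm moves only by the shell command python3 -m pendant 'ROWS' [FORCE]. ROWS is JSON, a list that holds one entry, the list of rows, each a list of 7 numbers: the shift along the tool's x, y, z in m, then the turn, a rotation vector about the tool's x, y, z in degrees, then the gripper command: -1 is shut, 1 is fully open, values between are in proportion. A call has 1 to 5 rows; each row is the pose to reach, as a shift and turn from the pose commanded when the call began, along the tool's axes at that moment; what a row does not reach only later rows make up. A row lasts 1/10 s, in which the tool goes at most 50 mm and 8.59 degrees, less where a joint would pass 70% of its speed; a pose out of reach is approached as far as the arm can. A call with a gripper value outside its range is refused whole. The fingers move at their own pace and stop on an object; FORCE is the grip in N (left out, the last holds). Time passes only in rows, so rows that repeat a pose let the fingers close. It gives the time, the measured TCP pose, the force, the opening and the grip force at its end, in the units of the state.
- r.get_state(): the state, without advancing time (a new reading comes with each control period).
- r.capture(name): name is "scene" or "top" or "wrist"; returns the picture (420x560x3 uint8, red, green, blue); there is no depth.
- r.camera_params(name): a dict with "fx", "fy", "cx", "cy" (pixels), "dist_coeffs" ([k1, k2, p1, p2, k3] as OpenCV has them; the pictures are not rectified), "R" (3x3) and "t" (3): a world point X has camera coordinates R X + t. Camera axes: x right, y down, z forward; pixel columns grow to the right and rows downward; lengths in m; the calibration is good to about 2 mm. A picture is of the moment at which its call begins: read the wrist's pose just before it. camera_params takes no time and is no camera call; for the wrist camera it gives the pose at the moment of the call.
- r.close_job(): hands the job in; it is judged then, once.
The state is a dict: "time_s": time; "joints": joint angles; "qd": joint speeds; "joint_torque": joint torques, N m; "tcp_pos": TCP position; "eef_rot": TCP orientation; "contact_force": force on the tool from outside, world axes, zero at the start; "moment": the same for the moment, N m; "gripper_width": finger opening in m; "gripper_force": force on a finger pad.
Only numpy, scipy, OpenCV 4.12 (cv2) and the standard library are available. Lean on these libraries where they do the work, as an engineer would, in place of code of your own. Each camera call takes 0.05 s, during which the arm holds its last target. There are 200 camera calls.

## Working session

There is one attempt and no reset: what is moved stays moved. The work goes in short steps, Python scripts to look and compute and a shell command to move; the robot and the scene stay as the last step left them, time stands still between calls to the robot, and variables do not carry over. Pictures are saved under pics/ and viewed, at most 10 in all, crops included, and the job is handed in when it is done.

```bash
mkdir -p pics
python3 - <<'E'
from plant import r
import cv2,numpy as np
a=r.capture("scene");b=r.capture("top")
cv2.imwrite("pics/s.png",a[...,::-1]);cv2.imwrite("pics/t.png",b[...,::-1])
s=r.get_state();print(s["time_s"],s["tcp_pos"],s["eef_rot"],s["gripper_width"])
E
```

```text
0.1 [ 0.22303642 -0.63690789  0.40382289] [ 1.79915069e+02 -6.90036263e-03 -1.60708266e+02] 0.08760280797651303
```

View pics/t.png

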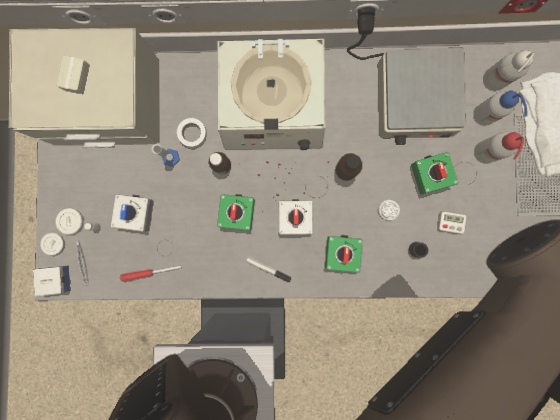

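View pics/s.png

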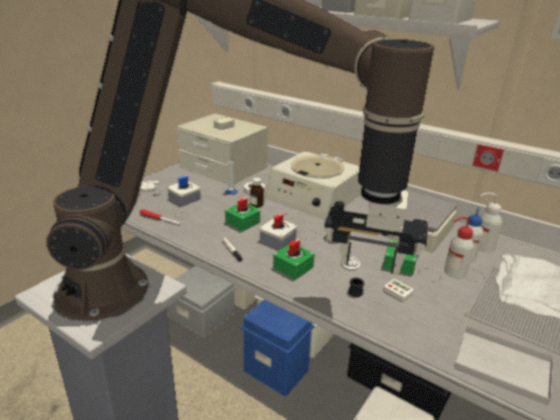

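The top view has four boxes with a red knob. Those at (236,212), (345,254) and (436,174) have green covers, so they are not meant. The one at (296,217) has a white cover and fits the description. The blue knob's box is at (130,213). I'll confirm this in an enlarged crop and measure.

```bash
cat > h.py <<'E'
from plant import r
import cv2,numpy as np
def ray(name,px,z,p=None):
    p=p or r.camera_params(name)
    K=np.array([[p["fx"],0,p["cx"]],[0,p["fy"],p["cy"]],[0,0,1.]])
    u=cv2.undistortPoints(np.array([[px]],float),K,np.array(p["dist_coeffs"]))[0,0]
    R=np.array(p["R"]);c=-R.T@np.array(p["t"]);d=R.T@np.array([*u,1]);return c+d*(z-c[2])/d[2]
def redbar(name,img,z,box,p=None):
    x0,y0,x1,y1=box;h=cv2.cvtColor(img,cv2.COLOR_RGB2HSV)
    m=(((h[...,0]<8)|(h[...,0]>172))&(h[...,1]>150)&(h[...,2]>70)).astype(np.uint8)
    k=np.zeros_like(m);k[y0:y1,x0:x1]=1;m*=k
    ys,xs=np.nonzero(m);print("n",len(xs),"c",xs.mean(),ys.mean())
    rc=cv2.boxPoints(cv2.minAreaRect(np.c_[xs,ys].astype(np.float32)))
    return ray(name,(xs.mean(),ys.mean()),z,p),[ray(name,q,z,p) for q in rc],rc
E
python3 - <<'E'
from h import *
b=cv2.imread("pics/t.png")[...,::-1].copy()
c,q,rc=redbar("top",b,.085,(275,195,317,240));print(np.round(c,4),np.round(q,4),rc)
for px in [(296,217),(236,212),(345,254),(130,213)]: print(np.round(ray("top",px,.05),3))
cv2.imwrite("pics/c.png",cv2.resize(b[190:245,210:325,::-1],None,fx=6,fy=6,interpolation=cv2.INTER_CUBIC))
E
```

```text
n 39 c 295.3076923076923 218.30769230769232
[ 0.4825 -0.2222  0.085 ] [[ 0.5032 -0.2192  0.085 ]
 [ 0.5031 -0.2266  0.085 ]
 [ 0.4708 -0.2262  0.085 ]
 [ 0.4709 -0.2188  0.085 ]] [[294. 210.]
 [297. 210.]
 [297. 223.]
 [294. 223.]]
[ 0.487 -0.225  0.05 ]
[ 0.502 -0.07   0.05 ]
[ 0.392 -0.348  0.05 ]
[0.502 0.204 0.05 ]
```

View pics/c.png

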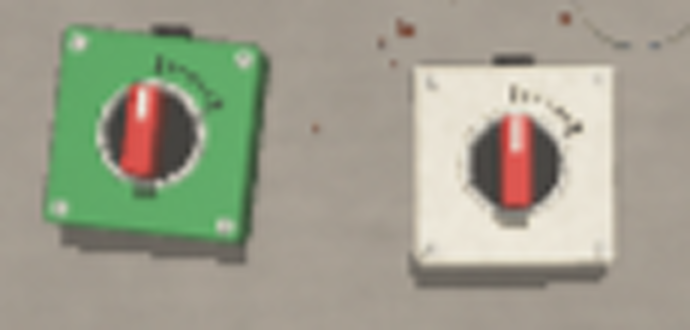

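Confirmed: the white-cover box with the red knob is at about (0.487, -0.223). Its bar points along +x, with the white-line end away from the robot. Next I'll move above it with the tool x axis along the bar.

```bash
python3 -m pendant '[[[-0.025,0.02,0,0,0,2,1],[-0.06,0.05,0,0,0,5,1],[-0.1,0.08,0.01,0,0,8,1],[-0.14,0.11,0.01,0,0,11,1],[-0.17,0.135,0.02,0,0,14,1]]]'
python3 - <<'E'
from h import *
from scipy.spatial.transform import Rotation as Ro
s=r.get_state();R=Ro.from_euler('xyz',s["eef_rot"],degrees=True)
print(s["time_s"],s["joints"],R.inv().apply(np.array([.4865,-.223,.36])-s["tcp_pos"]),(R.inv()*Ro.from_euler('xyz',[180,0,180],degrees=True)).as_rotvec(degrees=True))
E
```

```text
time_s: 0.6
tcp_pos: [0.3399, -0.4517, 0.3852]
eef_rot: [-179.9, 0.1, -174.8]
contact_force: [1.2, -0.2, 0.1]
gripper_width: 0.088
gripper_force: 0.0
0.6 [-3.31994721e+01  1.10441616e+01 -1.50818370e+01  9.93407529e-03
 -6.37941089e+01 -5.16032725e+01] [-0.16667233  0.21448835  0.02515675] [-0.05398177  0.05960467  5.20163521]
```

```bash
python3 -m pendant '[[[-0.035,0.045,0.005,0,0,2,1],[-0.065,0.085,0.01,0,0,3,1],[-0.095,0.125,0.015,0,0,4,1],[-0.12,0.16,0.02,0,0,5,1],[-0.145,0.19,0.025,0,0,5.2,1]]]';python3 -m pendant '[[[-0.019,0.025,0,0,0,0,1],[-0.019,0.025,0,0,0,0,1],[-0.019,0.025,0,0,0,0,1],[-0.019,0.025,0,0,0,0,1]]]'
python3 - <<'E'
from h import *
p=r.camera_params("wrist");s=r.get_state();w=r.capture("wrist");t=r.capture("top")
print(s["time_s"],s["tcp_pos"],s["eef_rot"])
cv2.imwrite("pics/w.png",w[...,::-1])
try:
  c,q,rc=redbar("wrist",w,.089,(0,0,560,420),p);print(np.round(c,4),np.round(q,4),rc)
except Exception as e: print(e)
E
```

```text
time_s: 1.1
tcp_pos: [0.4663, -0.2485, 0.3594]
eef_rot: [180.0, 0.0, -179.9]
contact_force: [0.4, -0.6, 0.1]
gripper_width: 0.0875
gripper_force: 0.0
time_s: 1.5
tcp_pos: [0.4843, -0.2262, 0.3595]
eef_rot: [180.0, -0.0, -179.9]
contact_force: [-0.5, 0.2, -0.5]
gripper_width: 0.0876
gripper_force: 0.0
1.5 [ 0.48425769 -0.22616278  0.35946977] [ 1.79990361e+02 -3.17283279e-02 -1.79920632e+02]
n 3754 c 286.09083644112945 157.8409696323921
[ 0.445  -0.2205  0.089 ] [[ 0.4358 -0.3824  0.089 ]
 [ 0.3702 -0.3442  0.089 ]
 [ 0.4836 -0.0566  0.089 ]
 [ 0.5692 -0.0746  0.089 ]] [[ 59.16783  145.44907 ]
 [ 99.98094   45.715553]
 [503.4422   210.82074 ]
 [462.6291   310.55426 ]]
```

View pics/w.png

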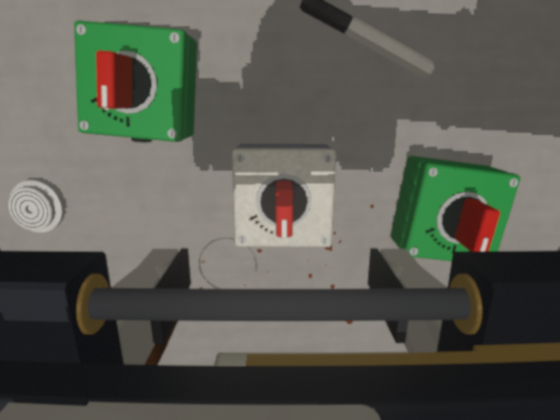

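The wrist view shows the white-cover box centred near (284,198), with screws at (241,158), (327,157), (242,240) and (326,239). The red bar runs from (285,180) to (285,236) along x, white line toward +x.

Run:
```python
from h import *
p=r.camera_params("wrist");w=cv2.imread("pics/w.png")[...,::-1].copy()
c,q,rc=redbar("wrist",w,.085,(265,170,310,245),p);print(np.round(c,4),np.round(q,4),rc)
for px in [(241,158),(327,157),(242,240),(326,239)]: print(np.round(ray("wrist",px,.05,p),4))
print(np.round(ray("wrist",(284,201),.055,p),4), -np.array(p["R"]).T@p["t"])
```

```text
n 625 c 283.8464 207.8368
[ 0.483  -0.2222  0.085 ] [[ 0.464  -0.2281  0.085 ]
 [ 0.464  -0.2163  0.085 ]
 [ 0.5046 -0.2158  0.085 ]
 [ 0.5046 -0.2281  0.085 ]] [[276. 183.]
 [292. 183.]
 [292. 235.]
 [276. 235.]]
[ 0.451  -0.2569  0.05  ]
[ 0.45   -0.1867  0.05  ]
[ 0.5228 -0.2581  0.05  ]
[ 0.5217 -0.1847  0.05  ]
[ 0.486  -0.2217  0.055 ] [ 0.40736704 -0.22597392  0.33877242]
```

```bash
python3 -m pendant '[[[-0.002,0.004,0.03,0,0,0,1],[-0.002,0.004,0.06,0,0,0,1],[-0.002,0.004,0.085,0,0,0,1],[-0.002,0.004,0.105,0,0,0,1],[-0.002,0.004,0.12,0,0,0,1]]]' 30;python3 -m pendant '[[[0,0,0,0,0,0,1],[0,0,0,0,0,0,0.2],[0,0,0,0,0,0,-0.3],[0,0,0,0,0,0,-0.6],[0,0,0,0,0,0,-0.7]]]' 30;python3 -m pendant '[[[0,0,0,0,0,0,-1],[0,0,0,0,0,0,-1],[0,0,0,0,0,0,-1],[0,0,0,0,0,0,-1],[0,0,0,0,0,0,-1]]]' 30
```

```text
time_s: 2.1
tcp_pos: [0.4858, -0.2227, 0.2383]
eef_rot: [180.0, -0.1, 180.0]
contact_force: [0.2, -0.8, 0.7]
gripper_width: 0.0877
gripper_force: 0.0
time_s: 2.6
tcp_pos: [0.4868, -0.2219, 0.2405]
eef_rot: [-180.0, 0.1, -179.9]
contact_force: [-0.1, -0.5, 0.5]
gripper_width: 0.061
gripper_force: 0.0
time_s: 3.1
tcp_pos: [0.4866, -0.2218, 0.2396]
eef_rot: [180.0, -0.0, -179.9]
contact_force: [-0.0, 0.5, -0.4]
gripper_width: 0.0208
gripper_force: 0.0
```

```bash
python3 -m pendant '[[[0,0,0,0,0,0,-1],[0,0,0,0,0,0,-1],[0,0,0,0,0,0,-1],[0,0,0,0,0,0,-1],[0,0,0,0,0,0,-1]]]' 30; python3 -c "
from plant import r;s=r.get_state();print(s['moment'],s['contact_force'])"
```

```text
time_s: 3.6
tcp_pos: [0.4867, -0.2222, 0.2397]
eef_rot: [-180.0, -0.0, -179.9]
contact_force: [0.7, -5.8, -2.6]
gripper_width: 0.0128
gripper_force: 30.0
[-1.96387854 -0.09430816 -0.04959468] [ 0.6904601  -5.79300559 -2.5516051 ]
```

The bar is gripped: opening 12.8 mm, 30 N. Now I turn it clockwise, which is positive about tool z.

```bash
python3 -m pendant '[[[0,0,0,0,0,4,-1],[0,0,0,0,0,9,-1],[0,0,0,0,0,14,-1],[0,0,0,0,0,19,-1],[0,0,0,0,0,24,-1]]]'; python3 -c "
from plant import r;s=r.get_state();print(s['moment'])"; python3 -m pendant '[[[0,0,0,0,0,5,-1],[0,0,0,0,0,10,-1],[0,0,0,0,0,15,-1],[0,0,0,0,0,20,-1],[0,0,0,0,0,24,-1]]]'; python3 -c "
from plant import r;s=r.get_state();print(s['moment'],s['joints'])"
```

```text
time_s: 4.1
tcp_pos: [0.4867, -0.2221, 0.2397]
eef_rot: [-180.0, 0.0, 155.9]
contact_force: [0.4, -4.5, -1.0]
gripper_width: 0.0131
gripper_force: 30.0
[-1.68828323 -0.16153842  0.09125636]
time_s: 4.6
tcp_pos: [0.4868, -0.222, 0.2397]
eef_rot: [-180.0, 0.0, 131.9]
contact_force: [-0.1, -3.4, -1.3]
gripper_width: 0.0126
gripper_force: 30.0
[-1.51813978 -0.2580078   0.10162149] [-3.50365560e+00  1.71881121e+01 -2.88971466e+01  1.89989020e-02
 -4.39028530e+01 -1.34599991e+02]
```

```bash
for i in 1; do python3 -m pendant '[[[0,0,0,0,0,4,-1],[0,0,0,0,0,8,-1],[0,0,0,0,0,10,-1],[0,0,0,0,0,11,-1],[0,0,0,0,0,12,-1]]]'; done; python3 -c "
from plant import r;s=r.get_state();print(s['moment'])"; python3 -m pendant '[[[0,0,0,0,0,1,-1],[0,0,0,0,0,2,-1],[0,0,0,0,0,2,-1]]]'; python3 -c "
from plant import r;s=r.get_state();print(s['moment'])"
```

```text
time_s: 5.1
tcp_pos: [0.4868, -0.222, 0.2397]
eef_rot: [180.0, 0.0, 120.1]
contact_force: [1.4, -5.1, -2.5]
gripper_width: 0.013
gripper_force: 30.0
[-1.75477871 -0.37650143  0.11885318]
time_s: 5.4
tcp_pos: [0.4868, -0.2219, 0.2397]
eef_rot: [-180.0, 0.0, 118.1]
contact_force: [1.0, -5.4, -3.0]
gripper_width: 0.0128
gripper_force: 30.2
[-1.97311467 -0.51653499  0.53095669]
```

The vertical moment jumped from 0.12 to 0.53 N m, so the knob is at its stop. I'll hold for 1 s.

```bash
python3 -m pendant '[[[0,0,0,0,0,0.5,-1],[0,0,0,0,0,0.5,-1],[0,0,0,0,0,0.5,-1],[0,0,0,0,0,0.5,-1],[0,0,0,0,0,0.5,-1]]]'; python3 -m pendant '[[[0,0,0,0,0,0,-1],[0,0,0,0,0,0,-1],[0,0,0,0,0,0,-1],[0,0,0,0,0,0,-1],[0,0,0,0,0,0,-1]]]'; python3 -c "
from plant import r;s=r.get_state();print(s['moment'])"; python3 -m pendant '[[[0,0,0,0,0,0,1],[0,0,0,0,0,0,1],[0,0,0,0,0,0,1],[0,0,0,0,0,0,1],[0,0,0,0,0,0,1]]]';python3 -m pendant '[[[0,0,0,0,0,0,1],[0,0,0,0,0,0,1],[0,0,0,0,0,0,1],[0,0,0,0,0,0,1],[0,0,0,0,0,0,1]]]'
```

```text
time_s: 5.9
tcp_pos: [0.4868, -0.2219, 0.2397]
eef_rot: [-180.0, 0.0, 117.6]
contact_force: [2.4, -4.8, -2.0]
gripper_width: 0.0129
gripper_force: 30.4
time_s: 6.4
tcp_pos: [0.4868, -0.2219, 0.2397]
eef_rot: [-180.0, 0.0, 117.6]
contact_force: [0.8, -6.4, -3.6]
gripper_width: 0.0128
gripper_force: 30.4
[-1.98348509 -0.57438352  0.59753642]
time_s: 6.9
tcp_pos: [0.4866, -0.2216, 0.2396]
eef_rot: [180.0, -0.0, 117.6]
contact_force: [-0.9, -1.2, -0.7]
gripper_width: 0.0474
gripper_force: 0.0
time_s: 7.4
tcp_pos: [0.4867, -0.2219, 0.2397]
eef_rot: [180.0, -0.0, 117.6]
contact_force: [0.0, 0.7, -0.2]
gripper_width: 0.0856
gripper_force: 0.0
```

Released. Now I raise the tool and check.

```bash
python3 -m pendant '[[[0,0,-0.02,0,0,0,1],[0,0,-0.05,0,0,0,1],[0,0,-0.09,0,0,0,1],[0,0,-0.12,0,0,0,1],[0,0,-0.12,0,0,0,1]]]'
python3 - <<'E'
from h import *
w=r.capture("wrist");cv2.imwrite("pics/w2.png",w[...,::-1])
E
```

```text
time_s: 7.9
tcp_pos: [0.4878, -0.2222, 0.3644]
eef_rot: [179.7, 0.3, 117.6]
contact_force: [0.7, -0.0, 0.4]
gripper_width: 0.0877
gripper_force: 0.0
```

View pics/w2.png

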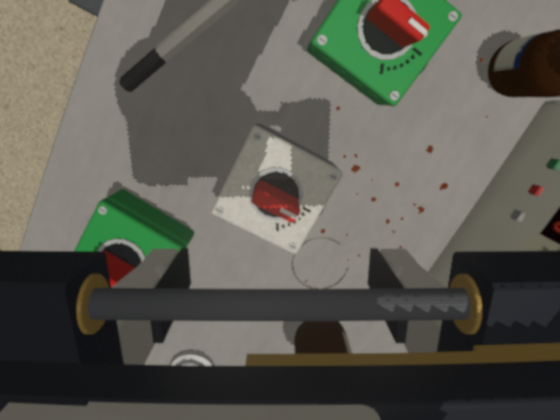

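The bar at (255,190) to (300,215) is again parallel to the box's side, so the knob is back at home. The gripper is clear of everything.

```bash
python3 -c "
from plant import r;print(r.close_job())"
```

```text
the job is handed in; nothing more can be done
None
```

I turned the coater's red knob clockwise to its stop, held it there for about 1 s and let go. In the last picture it was back at home. The blue-knob box was not touched, and I handed the job in at about 8 s.

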